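Seat a hub under the press and trip the guarded paddle lever

TASK

Get the wheel hub pressed: gently push the loose hub carrier along its channel, without lifting it, until it rests fully home against the stop block of the press; then reach down through the window of the guard over the lever with the wide flat paddle and press that lever all the way down, without touching either lever guard. Leave the ball-ended lever and everything else on the bench as they are, and finish with the arm clear of everything.

Things in the scene. Friction and masses are not known exactly. Their poses are not given: they have to be found in the camera images.
- press: Fixed H-frame press. Base plate 300 (x) x 170 (y) x 12 mm; origin under its centre on the bench, x along the channel to the stop. Channel: 62 mm wide between steel rails (tops 28 mm above bench) from x = -130 mm to the stop. Crosshead on two posts over it: x 60 to 100, y -85 to 85, z 148 to 234 mm. Its ram comes down as the paddle lever is pressed.
- stop_face (a point): Centre of the stop block's near face, at x = +130 mm, 27 mm above the bench, in the press frame. The block stands 30 mm tall on the base.
- carrier: Loose hub carrier, 0.4 to 0.85 kg, in the channel: plate 160 (x) x 56 x 12 mm, upright push plate across its -x end (10 mm thick, 56 mm wide, 42 mm tall), dark steel hub upright on it (axis at x = +30, radius 30, top 88 mm up). Origin under its centre, x to the stop. Home: x = +50 mm in the press frame; starts 50 to 100 mm short. Underside 12 mm above bench.
- push_face (a point): On the carrier: centre of the push plate's outer (-x) face, 80 mm behind the carrier's origin and 25 mm above its underside. Push here towards the stop; sliding takes about 2 to 10 N.
- paddle_unit: Fixed unit of the paddle lever: white base plate 180 x 136 x 10 mm with a guard over it. Origin on the bench, under the centre of the guard's window; x runs along the lever from its free end to its pivot, z up.
- paddle_guard: The paddle unit's aluminium guard frame (unit's origin and axes): top plate 6 mm thick, upper face 98 mm above the bench, x -75 to +95, y -60 to +60 mm, on side plates along x, ends open. One rectangular window in the top: x -37 to +37, y -38 to +38 mm. Not to be touched.
- paddle_lever (a joint): Paddle lever angle, rad: 0 = raised (free end 14 deg up), 0.32 = fully down on its stop (4 deg below level). Pivot 75 mm along +x from the unit's origin, 62 mm above the bench; free end under the window. Stiff (about 5 N at the end), stays where it is left.
- paddle_pad (a point): Centre of the upper face of the flat black paddle (46 mm wide, 42 mm long, 8 mm thick) at the free end of the paddle lever, 75 mm from the pivot; moves with the lever: about 85 mm above the bench when raised, about 61 mm when fully down. Press here.
- ball_unit: Fixed unit of the ball lever, not to be used: white base plate 180 x 136 x 10 mm with a guard over it. Origin on the bench, under the centre of the guard's window; x runs along the lever from its free end to its pivot, z up.
- ball_guard: The ball unit's aluminium guard frame (unit's origin and axes): top plate 6 mm thick, upper face 98 mm above the bench, x -75 to +95, y -60 to +60 mm, on side plates along x, ends open. One rectangular window in the top: x -37 to +37, y -38 to +38 mm. Not to be touched.
- ball_lever (a joint): Ball lever angle, rad: 0 = raised (free end 14 deg up), 0.32 = fully down on its stop (4 deg below level). Pivot 75 mm along +x from the unit's origin, 62 mm above the bench; free end under the window. Stiff (about 5 N at the end), stays where it is left. To be left alone.
- ball_knob (a point): Centre of the black ball, 24 mm across, at the end of the thin ball lever.
- bolt_jar: Loose jar with white cap, 54 mm across, 75 mm tall, origin under its centre; bystander.
- grease_jar: Loose jar with white cap, 64 mm across, 60 mm tall, origin under its centre; bystander.
- spray_can: Loose spray can, 56 mm across, 170 mm tall, origin under its centre; bystander.
- headset_cup: Loose aluminium ring, 48 mm across, 20 mm tall, origin under its centre; bystander.
- screwdriver: Loose screwdriver lying flat, handle to its -x; bystander.
- pedal: Loose black pedal lying flat, about 180 x 60 x 24 mm, long along its x; bystander.
Mind the look-alikes: they are no part of the job. What is shaped like the carrier but purple or yellow is not meant.

How it is judged:
On the way, in this order (a step that is already met when the one before it is completed fails the run):
1. the hub carrier is home against the stop block (x of carrier in the frame of press above 0.0455 m and z of carrier in the frame of press below 0.017 m), for 0.2 s.
2. the paddle lever is pressed down, the carrier still home (all of step 1 and value of joint paddle_lever above 0.28 rad), for 0.2 s.
At the end, for the whole second after the job is handed in: The carrier rests in its channel within 4.5 mm of the stop block, the paddle lever is within 0.04 rad (3 mm at the paddle) of its lower stop, the ball lever is where it was (within 6 mm), all at rest (all of step 2 and linear speed of carrier below 0.01 m/s and velocity of joint paddle_lever below 0.05 rad/s and distance of ball_knob from where it was at the start of the episode below 0.006 m); the robot touches nothing.
It fails at once if the guard over the paddle lever is touched (contact force between any of the fingers, the arm and paddle_guard above 0.3 N).
It fails at once if the guard over the ball lever is touched (contact force between any of the fingers, the arm and ball_guard above 0.3 N).
It fails at once if the ball lever is moved by more than 6 mm (distance of ball_knob from where it was at the start of the episode above 0.006 m).
It fails at once if the carrier is lifted more than 8 mm or tipped (z of carrier in the frame of press above 0.02 m or angle between carrier's own z axis and vertical above 0.15 rad).
It fails at once if a bystander is moved by more than 20 mm (distance of any of bolt_jar, grease_jar, spray_can, headset_cup, screwdriver, pedal from where it was at the start of the episode above 0.02 m).
It also fails if it takes over 45 s, if anything falls off the work surface, if the arm or the gripper's body presses on something with over 40 N, if the wrist force passes 120 N, or if a joint passes its speed limit or range.

ROBOT

A 7-joint arm with a two-finger parallel gripper is mounted at the origin on the work surface. World frame = base frame: x ahead of the robot, y to its left, z up, the work surface at z = 0. Lengths are in m, angles in rad, forces in N, time in s.
With the tool pointing down it reaches from about 0.4 to 0.9 m from the base axis. Payload 5.5 kg.
Tool frame: the origin (TCP) lies midway between the tips of the shut fingers; the grasp point (between the pads) lies 19 mm behind it (pinch_z is the distance from the TCP to the grasp point, in m); x points along the fingers, z is the direction in which the jaws open and shut, and the axes are right-handed (so a half turn about x gives the same grasp; the last joint's range is limited). The gripper opens to 92 mm and grips with 3 to 60 N. Pads are 19 mm wide; open, the fingers measure 130 mm over their backs; the gripper's body (75 mm by 190 mm) begins 47 mm behind the grasp point.
Start: joints at [-0.889, 0.501, -0.427, 1.55, 0.221, 1.138, -0.21], TCP at [0.264, 0.594, 0.227] pointing down, gripper open.
Joint ranges: [-2.88, 2.88], [-0.31, 2.03], [-1.54, 1.56], [0.2, 2.42], [-1.41, 4.55], [0.19, 2.02], [-2.57, 2.57]. Speed limits (rad/s): [2.57, 2.57, 3.14, 3.14, 3.14, 3.14, 3.14].

INTERFACE

Orientations are given as a rotation vector (axis times angle).
In Python, from station import * gives the robot as it stands.
- The arm moves only by the tool drive_tool, never from a script. Its argument "commands" is a list of rows, each a list of 2 entries, a list of its own where there are three numbers: the shift along the tool's x, y, z each as a share of 25 cm, from -1 to 1, then the turn, a rotation vector about the tool's x, y, z each as a share of 180 degrees, from -1 to 1. In form: [[[dx, dy, dz], [rx, ry, rz]], ...]. A call has 1 to 10 rows; each row is the pose to reach, as a shift and turn from the pose commanded when the call began, along the tool's axes at that moment, turning the shorter way round; what a row does not reach only later rows make up. A row lasts 1/10 s, in which the tool goes at most 50 mm and 8.59 degrees, less where a joint would pass 70% of its speed; a pose out of reach is approached as far as the arm can. A call with a number of a shift or a turn outside -1 to 1 is refused whole. A call with a gripper value outside its range is refused whole. "gripper" is the finger opening in mm, from 0 to 91.8, set as the call begins (left out, the last holds). The fingers move at their own pace and stop on an object; "squeeze" is the grip in N (left out, the last holds). Time passes only in rows, so rows that repeat a pose let the fingers close. It gives the time, the measured TCP pose, the force and the opening at its end, in the units of the state.
- observe(): the state, without advancing time (a new reading comes with each control period).
- read_camera(name): name is "scene" or "top" or "wrist"; returns the picture (384x512x3 uint8, red, green, blue); there is no depth.
- camera_info(name): a dict with "K" (3x3 intrinsics, pixels), "T" (4x4, takes a point from camera to world coordinates). Camera axes: x right, y down, z forward; pixel columns grow to the right and rows downward; lengths in m; the calibration is good to about 2 mm. A picture is of the moment at which its call begins: read the wrist's pose just before it. camera_info takes no time and is no camera call; for the wrist camera it gives the pose at the moment of the call.
- close_job(): hands the job in, once; it reports no verdict.
The state is a dict: "time": time; "joints": joint angles; "joint_velocities": joint speeds; "tau": joint torques, N m; "eef_pos": TCP position; "ee_rot": TCP orientation; "force": force on the tool from outside, world axes, zero at the start; "torque": the same for the moment, N m; "grip_width": finger opening in m.
Only numpy, scipy, OpenCV 4.12 (cv2) and the standard library are available. Lean on these libraries where they do the work, as an engineer would, in place of code of your own. Each camera call takes 0.05 s, during which the arm holds its last target.

## Working session

There is one attempt and no reset: what is moved stays moved. The work goes in short steps, Python scripts to look and compute and a tool call to move; the robot and the scene stay as the last step left them, time stands still between calls to the robot, and variables do not carry over. Pictures are saved under pics/ and viewed, and the job is handed in when it is done.

Besides the shell and the picture viewer there is one more tool, called after "Call:" as name([rows], argument=value, ...), one row to a line, values as JSON. drive_tool: Moves the arm, as the interface text tells. Its arguments: {"type":"object","properties":{"commands":{"type":"array","items":{"type":"array"}},"gripper":{"type":"number"},"squeeze":{"type":"number"}},"required":["commands"]}

```bash
mkdir -p pics; ls; python3 - <<'E'
from station import *
import cv2
s=observe()
print(s)
for n in ["scene","top"]:
    im=read_camera(n); cv2.imwrite(f"pics/{n}0.png",cv2.resize(im[:,:,::-1],(800,600),interpolation=cv2.INTER_CUBIC)); cv2.imwrite(f"pics/{n}0_raw.png",im[:,:,::-1])
    print(n,camera_info(n))
E
```

```text
pics
{'time': 0.0, 'joints': array([-0.888807  ,  0.50182495, -0.42678103,  1.55144265,  0.22080558,
        1.13832812, -0.21029382]), 'joint_velocities': array([-0.00074248, -0.0001361 , -0.00120377, -0.00114729,  0.00089403,
        0.00181356, -0.0003721 ]), 'tau': array([ 1.26135812e-03, -5.66594517e+01, -5.81646234e+00, -2.79109776e+01,
       -6.88292063e-02,  3.08602781e-02,  1.83323900e-04]), 'eef_pos': array([0.26408898, 0.593161  , 0.2256949 ]), 'ee_rot': array([-0.89652297,  1.38037734,  0.89484302]), 'force': array([-0.03711991, -0.18283998,  0.85643992]), 'torque': array([-0.01336145, -0.04395819, -0.02707567]), 'grip_width': 0.09153546241045546}
scene {'K': array([[490.21395369,   0.        , 241.95927234],
       [  0.        , 490.21395369, 195.53021617],
       [  0.        ,   0.        ,   1.        ]]), 'T': array([[ 0.35327672,  0.76642355, -0.53646109,  1.23767498],
       [ 0.93549367, -0.28520517,  0.20858955, -0.35018973],
       [ 0.00686647, -0.57554579, -0.81774073,  1.1682437 ],
       [ 0.        ,  0.        ,  0.        ,  1.        ]])}
top {'K': array([[411.76957698,   0.        , 259.48059339],
       [  0.        , 411.76957698, 198.65375779],
       [  0.        ,   0.        ,   1.        ]]), 'T': array([[-0.00769957, -0.99191177,  0.12669552,  0.34869959],
       [-0.99979418,  0.01001438,  0.01764386, -0.10494696],
       [-0.01876993, -0.12653359, -0.99178472,  1.41837814],
       [ 0.        ,  0.        ,  0.        ,  1.        ]])}
```

View pics/scene0.png

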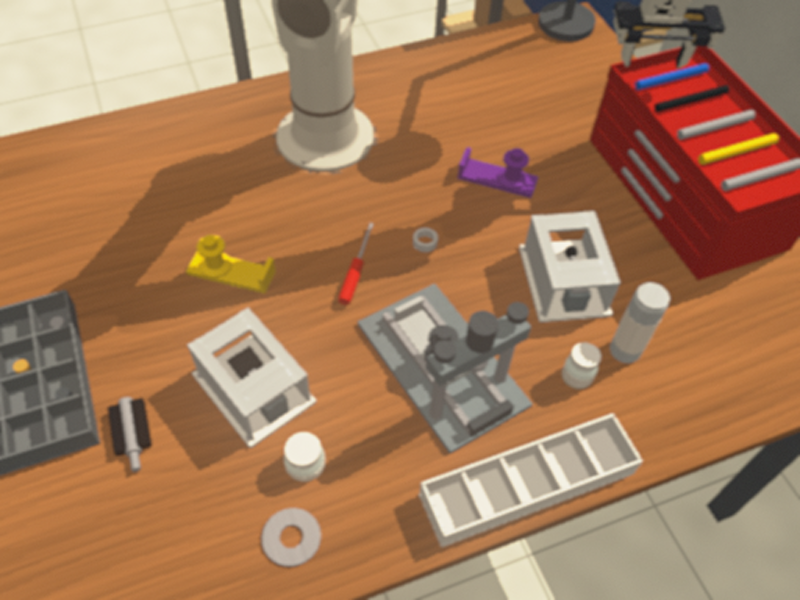

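View pics/top0.png

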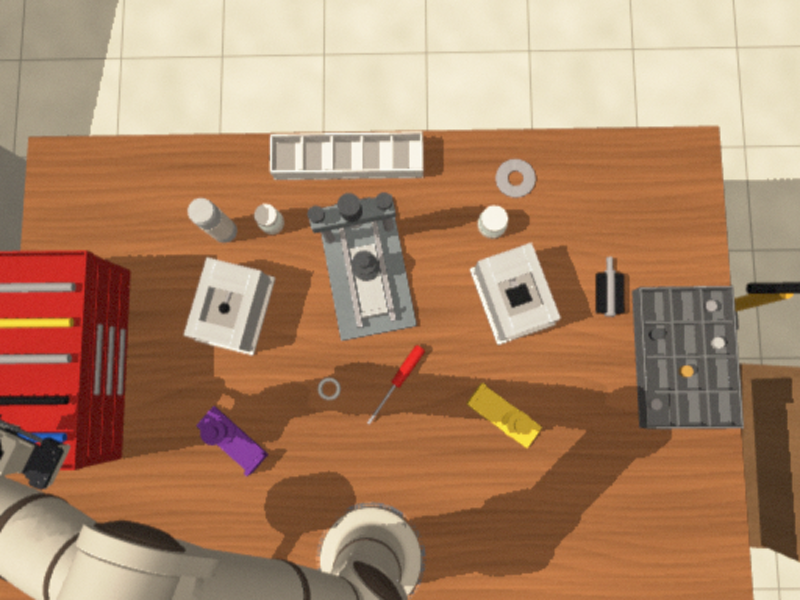

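The press is centred near top (365,270). The paddle unit (black square) is at top (517,293), and the ball unit (round knob) is at (225,307). Next I'll enlarge these areas.

```bash
python3 - <<'E'
import cv2
t=cv2.imread("pics/top0_raw.png"); s=cv2.imread("pics/scene0_raw.png")
def crop(im,x0,y0,w,h,k,n):
    c=cv2.resize(im[y0:y0+h,x0:x0+w],None,fx=k,fy=k,interpolation=cv2.INTER_CUBIC)
    for i in range(0,w,10):
        cv2.line(c,(i*k,0),(i*k,6 if i%50 else 14),(0,0,255),1)
        if i%20==0: cv2.putText(c,str(x0+i),(i*k,24),0,.4,(0,0,255),1)
    for i in range(0,h,10):
        cv2.line(c,(0,i*k),(6,i*k),(0,0,255),1)
        if i%20==0: cv2.putText(c,str(y0+i),(8,i*k+4),0,.4,(0,0,255),1)
    cv2.imwrite(n,c)
crop(t,190,115,90,105,5,"pics/tp.png")
crop(t,290,145,80,85,6,"pics/tpad.png")
crop(s,225,175,125,120,5,"pics/sp.png")
crop(s,115,190,95,100,6,"pics/spad.png")
E
```

```text
(no output)
```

View pics/tp.png

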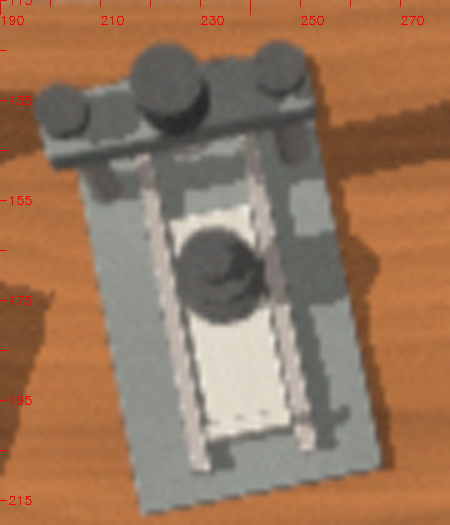

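View pics/tpad.png

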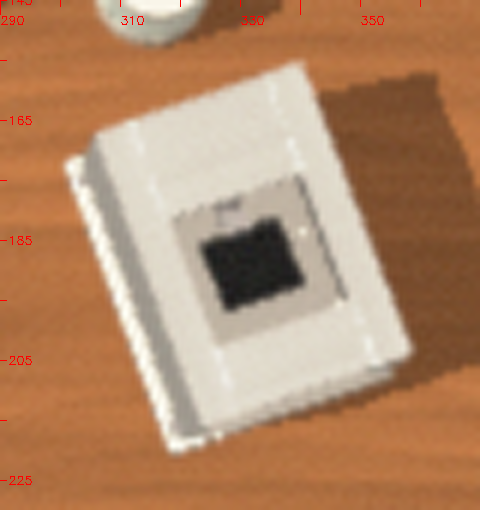

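View pics/sp.png

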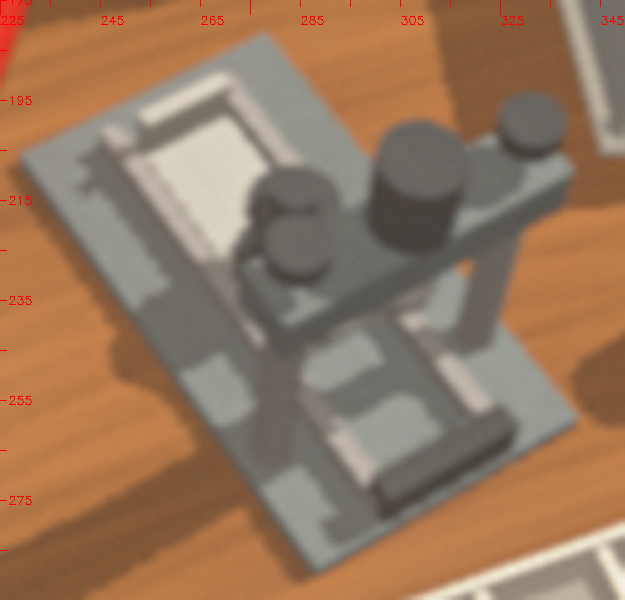

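View pics/spad.png

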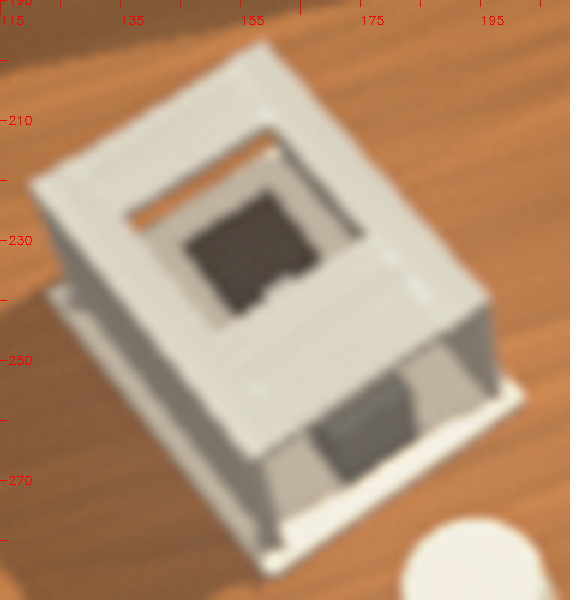

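```bash
cat > h.py <<'E'
from station import *
import numpy as np, cv2
from scipy.optimize import least_squares
def proj(n,P):
    c=camera_info(n); T=np.linalg.inv(c["T"]); p=(T[:3,:3]@np.atleast_2d(P).T).T+T[:3,3]
    q=(c["K"]@p.T).T; return q[:,:2]/q[:,2:]
def pose(v,P):
    c,s=np.cos(v[2]),np.sin(v[2]); P=np.atleast_2d(P)
    return np.c_[v[0]+c*P[:,0]-s*P[:,1], v[1]+s*P[:,0]+c*P[:,1], P[:,2]]
def fit(v0,d):
    f=lambda v: np.concatenate([(proj(n,pose(v,np.array(P)/1000))-np.array(px)).ravel() for n,P,px in d])
    r=least_squares(f,v0,loss="soft_l1"); return r.x, f(r.x).reshape(-1,2)
E
python3 - <<'E'
from h import *
G=[(95,60,98),(95,-60,98),(-75,-60,98),(-75,60,98),(37,38,98),(37,-38,98),(-37,-38,98),(-37,38,98)]
dt=("top",G,[(306.2,167),(340.3,155.5),(358.7,203.7),(324.5,216.5),(318.7,181.2),(339.7,174.2),(347.5,194.7),(326.5,202.5)])
ds=("scene",G,[(196.7,239.7),(157.5,266.3),(120.2,220.7),(159.2,197),(175.5,229.3),(150.8,244.7),(135.5,226.2),(159.7,211.7)])
for d in ([dt],[ds],[dt,ds]):
    x,r=fit([.7,-.3,.3],d); print("pad",x.round(4)); print(r.round(1).tolist())
pt=("top",[(-150,85,12),(-150,-85,12)],[(219,217.8),(266.2,208.2)])
ps=("scene",[(-150,-85,12),(-150,85,12),(150,85,12),(150,-85,12)],[(229,206.6),(278.2,182),(340.6,259.8),(288.6,289.6)])
for d in ([pt],[ps],[pt,ps]):
    x,r=fit([.7,0,.2],d); print("press",x.round(4)); print(r.round(1).tolist())
print(proj("top",pose(x,np.array([(60,85,148),(60,-85,148),(100,-85,234),(-130,31,28),(-130,-31,28)])/1e3)))
# carrier offset
ct=("top",[(-80,28,54),(-80,-28,54)],[(231.6,203),(248,200)])
cs=("scene",[(-80,-28,54),(-80,28,54)],[(252,197.4),(269.4,189.4)])
for d in ([ct],[cs],[ct,cs]):
    y,r=fit(x,d); c,s=np.cos(x[2]),np.sin(x[2]); R=np.array([[c,s],[-s,c]])
    print("car",y.round(4),(R@(y[:2]-x[:2])).round(4)); print(r.round(1).tolist())
E
```

```text
pad [ 0.549  -0.3204  0.3287]
[[-0.5, 0.1], [0.0, -0.5], [0.4, 0.1], [-0.5, -0.3], [-0.4, 0.2], [0.6, -0.5], [0.9, 0.3], [-0.2, 0.3]]
pad [ 0.5522 -0.3185  0.3272]
[[0.2, 0.0], [-0.7, 0.7], [-0.3, 0.1], [-0.3, -0.3], [0.8, -0.2], [0.4, 0.9], [-0.3, -0.2], [0.3, -1.4]]
pad [ 0.5506 -0.3191  0.3273]
[[-0.8, -0.4], [-0.3, -0.9], [-0.1, -0.3], [-1.0, -0.8], [-0.8, -0.3], [0.2, -0.9], [0.5, -0.1], [-0.7, -0.2], [-0.3, -0.4], [-1.1, 0.2], [-0.7, -0.3], [-0.7, -0.7], [0.4, -0.6], [-0.0, 0.5], [-0.7, -0.7], [-0.1, -1.8]]
press [0.6266 0.0068 0.1909]
[[-0.7, 0.1], [0.7, -0.1]]
press [0.6328 0.0069 0.185 ]
[[-0.5, -0.3], [0.1, -0.4], [0.7, -0.3], [-0.3, 0.8]]
press [0.6313 0.0069 0.1852]
[[-1.0, -1.4], [0.4, -1.3], [-0.7, -0.6], [-0.1, -0.7], [0.5, -0.7], [-0.5, 0.3]]
[[201.09021082 148.00467036]
 [253.73552135 137.72418658]
 [250.24140171 117.00648859]
 [232.01665094 207.23419221]
 [249.91398115 203.72191836]]
car [ 0.5929 -0.0011  0.1723] [-0.0393 -0.0008]
[[-0.0, 0.0], [0.0, -0.0]]
car [ 0.5972 -0.0023  0.1494] [-0.0352 -0.0028]
[[0.1, -0.0], [-0.1, 0.0]]
car [ 0.5952 -0.0017  0.1588] [-0.0371 -0.0018]
[[-0.2, -0.7], [-0.1, -0.5], [-0.2, -0.5], [-0.4, -0.5]]
```

```bash
cat >> h.py <<'E'
from scipy.spatial.transform import Rotation as R
PR=np.array([.6305,.0069,.187]); PU=np.array([.5505,-.3193,.3275])
def target(frame,p,flip=1):
    pos=pose(frame,np.array([p]))[0]; y=frame[2]
    z=flip*np.array([-np.sin(y),np.cos(y),0]); x=np.array([0,0,-1.]); 
    return pos,np.c_[x,np.cross(z,x),z]
def rel(pos,M,s=None):
    s=s or observe(); C=R.from_rotvec(s["ee_rot"]).as_matrix()
    print("at",s["eef_pos"].round(4),"t",round(s["time"],2),"tgt",pos.round(4))
    print("shift share",(C.T@(pos-s["eef_pos"])/.25).round(4),"turn share",(R.from_matrix(C.T@M).as_rotvec()/np.pi).round(4))
E
python3 - <<'E'
from h import *
s=observe(); print(R.from_rotvec(s["ee_rot"]).as_matrix().round(3))
for f in (1,-1):
    rel(*target(PR,(-.145,0,.30),f))
c=camera_info("top"); 
for q in [(270,222),(253,243)]:
    d=c["T"][:3,:3]@np.linalg.inv(c["K"])@[*q,1]; o=c["T"][:3,3]; print(o-d*o[2]/d[2])
E
```

```text
[[-0.001 -0.914  0.407]
 [-0.002  0.407  0.914]
 [-1.     0.    -0.002]]
at [0.2641 0.5932 0.2258] t 0.1 tgt [ 0.488  -0.0201  0.3   ]
shift share [-0.2937 -1.8157 -1.8775] turn share [-0.1928 -0.0005 -0.0002]
at [0.2641 0.5932 0.2258] t 0.1 tgt [ 0.488  -0.0201  0.3   ]
shift share [-0.2937 -1.8157 -1.8775] turn share [ 8.072e-01 -3.000e-04  7.000e-04]
[ 0.44841092 -0.11534941  0.        ]
[ 0.37691009 -0.05632194  0.        ]
```

Call:
drive_tool([
  [[-0.4, 0, 0], [0, 0, 0]],
  [[-0.4, 0, 0], [0, 0, 0]],
  [[-0.4, -0.9, -0.94], [-0.19, 0, 0]],
  [[-0.4, -0.9, -0.94], [-0.19, 0, 0]],
  [[-0.4, -0.9, -0.94], [-0.19, 0, 0]],
  [[-0.4, -0.9, -0.94], [-0.19, 0, 0]],
  [[-0.4, -0.9, -0.94], [-0.19, 0, 0]],
  [[-0.4, -0.9, -0.94], [-0.19, 0, 0]],
  [[-0.4, -0.9, -0.94], [-0.19, 0, 0]],
  [[-0.4, -0.9, -0.94], [-0.19, 0, 0]],
], gripper=0)

```text
time: 1.1
eef_pos: [0.3766, 0.2819, 0.3263]
ee_rot: [-1.335, 1.126, 1.331]
force: [0.2, -1.0, 0.0]
grip_width: 0.0163
```

```bash
python3 - <<'E'
from h import *
rel(*target(PR,(-.145,0,.20),1)); print(observe()["force"], observe()["joints"].round(2))
E
```

```text
at [0.3766 0.2819 0.3263] t 1.1 tgt [ 0.488  -0.0201  0.2   ]
shift share [ 0.5091 -0.2361 -1.2642] turn share [-0.0057 -0.001  -0.    ]
[ 0.15385592 -1.04029775  0.03267407] [-0.32  0.07 -0.4   1.85  0.03  1.22  1.01]
```

Call:
drive_tool([
  [[0, -0.23, -0.95], [-0.005, 0, 0]],
  [[0, -0.23, -0.95], [-0.005, 0, 0]],
  [[0, -0.23, -0.95], [-0.005, 0, 0]],
  [[0, -0.23, -0.95], [-0.005, 0, 0]],
  [[0, -0.23, -0.95], [-0.005, 0, 0]],
  [[0, -0.23, -0.95], [-0.005, 0, 0]],
  [[0, -0.23, -0.95], [-0.005, 0, 0]],
])

```text
time: 1.8
eef_pos: [0.473, 0.064, 0.3263]
ee_rot: [-1.348, 1.112, 1.35]
force: [0.0, 0.7, -1.0]
grip_width: 0.0002
```

```bash
python3 - <<'E'
from h import *
rel(*target(PR,(-.145,0,.15),1))
E
```

```text
at [0.473  0.064  0.3263] t 1.8 tgt [ 0.488  -0.0201  0.15  ]
shift share [ 0.7048  0.0046 -0.342 ] turn share [ 0.0016  0.0002 -0.0003]
```

Call:
drive_tool([
  [[0.2, 0, -0.34], [0, 0, 0]],
  [[0.4, 0, -0.34], [0, 0, 0]],
  [[0.6, 0, -0.34], [0, 0, 0]],
  [[0.7, 0, -0.34], [0, 0, 0]],
  [[0.7, 0, -0.34], [0, 0, 0]],
  [[0.7, 0, -0.34], [0, 0, 0]],
])

```text
time: 2.4
eef_pos: [0.4882, -0.0174, 0.1509]
ee_rot: [-1.35, 1.112, 1.356]
force: [-0.1, 0.7, 0.5]
grip_width: 0.0003
```

```bash
python3 - <<'E'
from h import *
rel(*target(PR,(-.145,0,.034),1))
im=read_camera("wrist"); cv2.imwrite("pics/w1.png",im[:,:,::-1])
im=read_camera("top"); cv2.imwrite("pics/t1.png",cv2.resize(im[120:270,180:330,::-1],None,fx=4,fy=4))
E
```

```text
at [ 0.4882 -0.0174  0.1509] t 2.4 tgt [ 0.488  -0.0201  0.034 ]
shift share [ 0.4675  0.001  -0.0111] turn share [ 0.0029  0.0005 -0.0011]
```

View pics/w1.png

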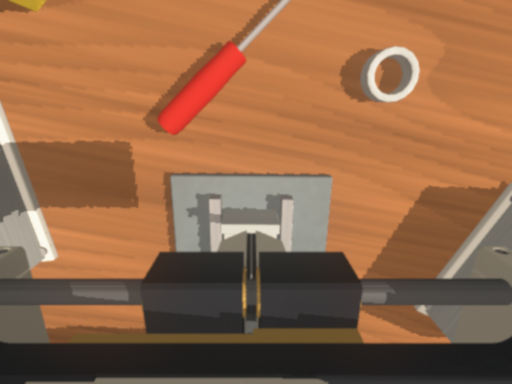

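View pics/t1.png

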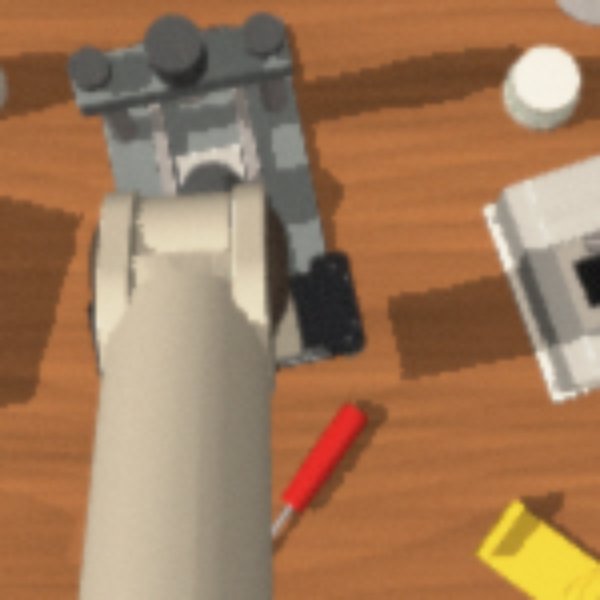

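```bash
python3 - <<'E'
from h import *
s=observe(); C=R.from_rotvec(s["ee_rot"]).as_matrix(); T=camera_info("wrist")["T"]
print("cam in tool",(C.T@(T[:3,3]-s["eef_pos"])).round(3), (C.T@T[:3,:3]).round(2)); 
for n,p in [("plate outer top",[(-.117,.028,.054),(-.117,-.028,.054)]),("rails",[(-.13,.031,.028),(-.13,-.031,.028)]),("base",[(-.15,.085,.012),(-.15,-.085,.012)])]:
  print(n,proj("wrist",pose(PR,np.array(p))).round(0).tolist())
E
```

```text
cam in tool [-0.159  0.084 -0.001] [[-0.   -0.31  0.95]
 [-0.   -0.95 -0.31]
 [ 1.   -0.   -0.  ]]
plate outer top [[279.0, 219.0], [220.0, 219.0]]
rails [[280.0, 197.0], [219.0, 197.0]]
base [[331.0, 175.0], [169.0, 173.0]]
```

```bash
python3 - <<'E'
from h import *
s=observe(); C=R.from_rotvec(s["ee_rot"]).as_matrix(); print(camera_info("wrist")["K"])
for x in (0,-.02,-.04,-.06):
  for y in (-.01,.01):
    P=[s["eef_pos"]+C@[x,y,z] for z in (-.019,.019)]
    print(x,y,proj("wrist",P).round(0).tolist())
E
```

```text
[[294.5389307    0.         250.92117662]
 [  0.         294.5389307  194.80244157]
 [  0.           0.           1.        ]]
0 -0.01 [[221.0, 260.0], [283.0, 260.0]]
0 0.01 [[220.0, 231.0], [285.0, 231.0]]
-0.02 -0.01 [[218.0, 280.0], [287.0, 280.0]]
-0.02 0.01 [[216.0, 247.0], [289.0, 247.0]]
-0.04 -0.01 [[213.0, 304.0], [292.0, 304.0]]
-0.04 0.01 [[212.0, 267.0], [294.0, 267.0]]
-0.06 -0.01 [[208.0, 335.0], [299.0, 335.0]]
-0.06 0.01 [[205.0, 295.0], [301.0, 295.0]]
```

```bash
python3 - <<'E'
import cv2
im=cv2.imread("pics/w1.png")[150:384,100:410]; cv2.imwrite("pics/w1c.png",cv2.resize(im,None,fx=2.5,fy=2.5,interpolation=2))
E
```

```text
(no output)
```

View pics/w1c.png

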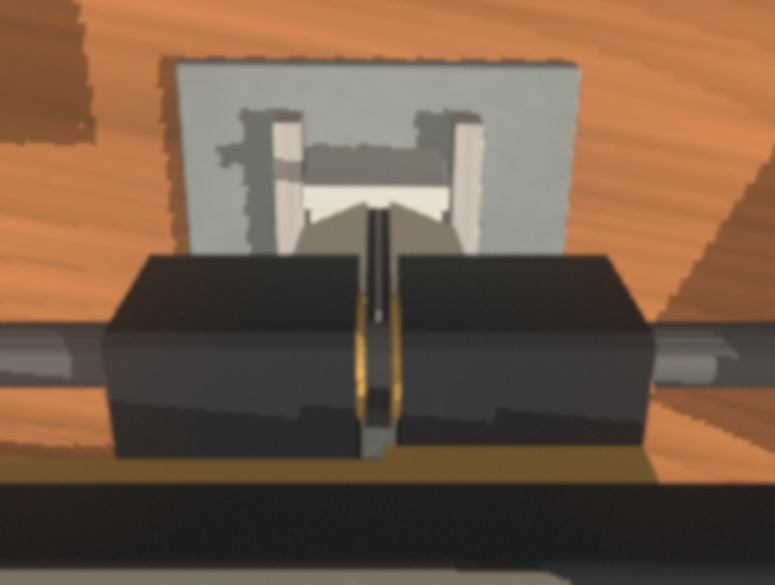

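Wrist view: the base edge is at row 175, the rail ends at row 197 and the push plate near row 222. All three match the projected fit, so I'll descend behind the push plate.

Call:
drive_tool([
  [[0.15, 0, -0.01], [0.003, 0, 0]],
  [[0.3, 0, -0.01], [0.003, 0, 0]],
  [[0.4, 0, -0.01], [0.003, 0, 0]],
  [[0.46, 0, -0.01], [0.003, 0, 0]],
  [[0.46, 0, -0.01], [0.003, 0, 0]],
])

```text
time: 3.0
eef_pos: [0.4907, -0.0208, 0.0373]
ee_rot: [-1.345, 1.115, 1.344]
force: [-0.7, 0.1, 1.4]
grip_width: 0.0008
```

```bash
python3 - <<'E'
from h import *
rel(*target(PR,(-.0395,0,.034),1)); print(observe()["force"])
im=read_camera("wrist"); cv2.imwrite("pics/w2.png",im[:,:,::-1])
E
```

```text
at [ 0.4907 -0.0208  0.0373] t 3.0 tgt [ 5.917e-01 -4.000e-04  3.400e-02]
shift share [ 0.0135 -0.4119  0.0053] turn share [-0.0004  0.0001  0.0003]
[-0.73864268  0.07632849  1.35208999]
```

View pics/w2.png

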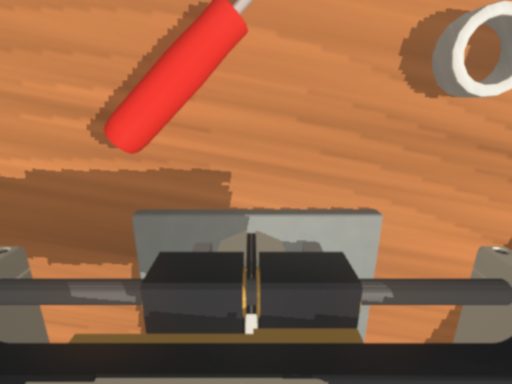

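Call:
drive_tool([
  [[0.012, -0.02, 0], [0, 0, 0]],
  [[0.012, -0.04, 0], [0, 0, 0]],
  [[0.012, -0.06, 0], [0, 0, 0]],
  [[0.012, -0.08, 0], [0, 0, 0]],
  [[0.012, -0.1, 0], [0, 0, 0]],
  [[0.012, -0.12, 0], [0, 0, 0]],
  [[0.012, -0.14, 0], [0, 0, 0]],
  [[0.012, -0.16, 0], [0, 0, 0]],
  [[0.012, -0.18, 0], [0, 0, 0]],
  [[0.012, -0.2, 0], [0, 0, 0]],
])

```text
time: 4.05
eef_pos: [0.5361, -0.0132, 0.0335]
ee_rot: [-1.341, 1.121, 1.348]
force: [-8.4, -1.3, 6.8]
grip_width: 0.0003
```

Call:
drive_tool([
  [[0, -0.02, 0], [0, 0, 0]],
  [[0, -0.04, 0], [0, 0, 0]],
  [[0, -0.06, 0], [0, 0, 0]],
  [[0, -0.08, 0], [0, 0, 0]],
  [[0, -0.1, 0], [0, 0, 0]],
  [[0, -0.12, 0], [0, 0, 0]],
  [[0, -0.14, 0], [0, 0, 0]],
  [[0, -0.155, 0], [0, 0, 0]],
  [[0, -0.16, 0], [0, 0, 0]],
  [[0, -0.16, 0], [0, 0, 0]],
])

```text
time: 5.05
eef_pos: [0.5763, -0.0056, 0.0336]
ee_rot: [-1.342, 1.12, 1.347]
force: [-5.2, -0.5, 3.0]
grip_width: 0.0006
```

```bash
python3 - <<'E'
from h import *
rel(*target(PR,(-.0395,0,.034),1)); print(observe()["force"])
im=read_camera("scene"); cv2.imwrite("pics/s2.png",cv2.resize(im[165:315,210:370,::-1],None,fx=5,fy=4))
E
```

```text
at [ 0.5763 -0.0056  0.0336] t 5.05 tgt [ 5.917e-01 -4.000e-04  3.400e-02]
shift share [-0.002  -0.0641  0.009 ] turn share [-0.0009  0.0001 -0.0014]
[-5.20768167 -0.47964089  3.04590903]
```

View pics/s2.png

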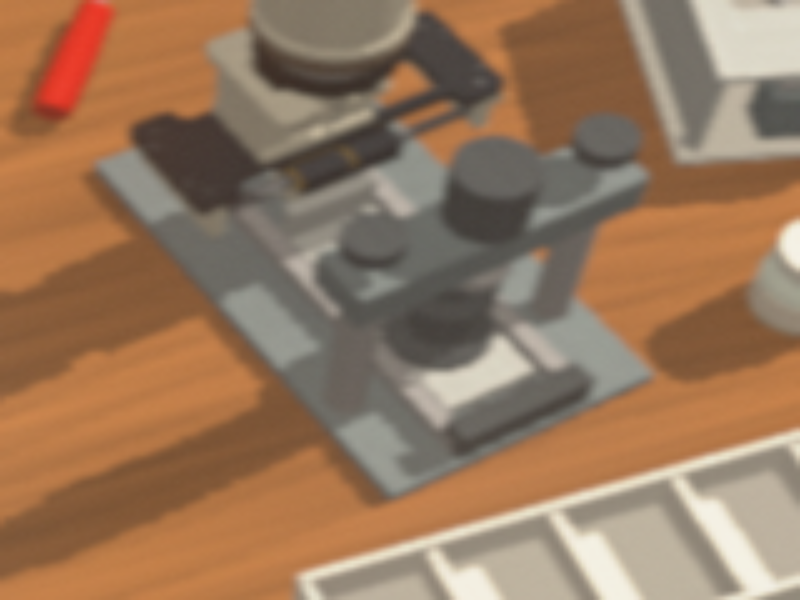

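The carrier is sliding at about 5–8 N. A small gap to the stop is still left, so I'll continue slowly.

Call:
drive_tool([
  [[0, -0.01, 0], [0, 0, 0]],
  [[0, -0.02, 0], [0, 0, 0]],
  [[0, -0.03, 0], [0, 0, 0]],
  [[0, -0.04, 0], [0, 0, 0]],
  [[0, -0.048, 0], [0, 0, 0]],
  [[0, -0.048, 0], [0, 0, 0]],
])

```text
time: 5.7
eef_pos: [0.5874, -0.0035, 0.0334]
ee_rot: [-1.341, 1.121, 1.348]
force: [-7.5, -0.8, 5.1]
grip_width: 0.0004
```

Call:
drive_tool([
  [[0, -0.006, 0], [0, 0, 0]],
  [[0, -0.012, 0], [0, 0, 0]],
  [[0, -0.012, 0], [0, 0, 0]],
])

```text
time: 6.0
eef_pos: [0.5873, -0.0036, 0.0331]
ee_rot: [-1.338, 1.126, 1.352]
force: [-13.3, -1.0, 10.6]
grip_width: 0.0006
```

Call:
drive_tool([
  [[0, -0.006, 0], [0, 0, 0]],
  [[0, -0.012, 0], [0, 0, 0]],
  [[0, -0.012, 0], [0, 0, 0]],
])

```text
time: 6.3
eef_pos: [0.5873, -0.0036, 0.0327]
ee_rot: [-1.335, 1.13, 1.356]
force: [-19.4, -3.6, 15.8]
grip_width: 0.0003
```

Call:
drive_tool([
  [[0, -0.006, 0], [0, 0, 0]],
  [[0, -0.01, 0], [0, 0, 0]],
])

```text
time: 6.5
eef_pos: [0.5873, -0.0036, 0.0325]
ee_rot: [-1.333, 1.134, 1.36]
force: [-29.4, -4.3, 24.2]
grip_width: 0.0001
```

```bash
python3 - <<'E'
from h import *
print(observe()["force"])
im=read_camera("scene"); cv2.imwrite("pics/s3.png",cv2.resize(im[215:295,250:350,::-1],None,fx=7.5,fy=7.5,interpolation=2))
print(proj("scene",pose(PR,np.array([(.13,.031,.042),(.13,-.031,.042),(.13,.028,.024),(.13,-.028,.024)])))) 
E
```

```text
[-29.35354024  -4.33665579  24.2227455 ]
[[321.65887064 257.00616066]
 [302.08337995 268.22913729]
 [319.77272553 260.79357881]
 [302.28487613 270.85620532]]
```

View pics/s3.png

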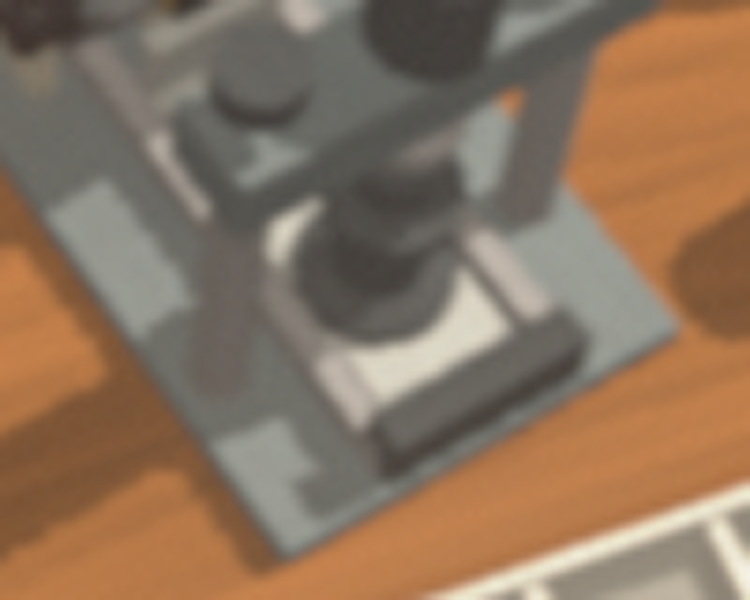

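Force is rising against a hard stop and the tip has stayed at x = 0.5873. I'll back off, raise the arm and check the carrier.

Call:
drive_tool([
  [[0, 0.03, 0], [0, 0, 0]],
  [[0, 0.08, 0], [0, 0, 0]],
  [[0, 0.15, 0], [0, 0, 0]],
  [[0, 0.2, 0], [0, 0, 0]],
  [[-0.2, 0.25, 0], [0, 0, 0]],
  [[-0.4, 0.25, 0], [0, 0, 0]],
  [[-0.6, 0.25, -0.2], [0, 0, 0]],
  [[-0.7, 0.25, -0.4], [0, 0, 0]],
  [[-0.7, 0.25, -0.6], [0, 0, 0]],
  [[-0.7, 0.25, -0.8], [0, 0, 0]],
])

```text
time: 7.55
eef_pos: [0.5716, -0.1878, 0.2107]
ee_rot: [-1.349, 1.113, 1.34]
force: [1.1, 0.3, -0.5]
grip_width: 0.0007
```

Call:
drive_tool([
  [[0, 0.05, -0.2], [0.03, 0, 0]],
  [[0, 0.05, -0.4], [0.045, 0, 0]],
  [[0, 0.05, -0.5], [0.045, 0, 0]],
  [[0, 0.05, -0.5], [0.045, 0, 0]],
])

```text
time: 7.95
eef_pos: [0.5791, -0.3181, 0.2076]
ee_rot: [-1.239, 1.195, 1.233]
force: [-0.2, -0.2, -1.3]
grip_width: 0.0006
```

```bash
python3 - <<'E'
from h import *
rel(*target(PU,(0,0,.2),1)); print(observe()["force"])
for n in ("top","scene","wrist"):
    im=read_camera(n)[:,:,::-1]; cv2.imwrite(f"pics/{n}4.png",im)
c=cv2.imread("pics/top4.png")[115:220,180:280]; cv2.imwrite("pics/t4c.png",cv2.resize(c,None,fx=5,fy=5,interpolation=2))
E
```

```text
at [ 0.5791 -0.3181  0.2076] t 7.95 tgt [ 0.5505 -0.3193  0.2   ]
shift share [ 0.0303  0.1145 -0.0006] turn share [-0.0929 -0.0013 -0.    ]
[-0.17031086 -0.18021546 -1.2871215 ]
```

View pics/t4c.png

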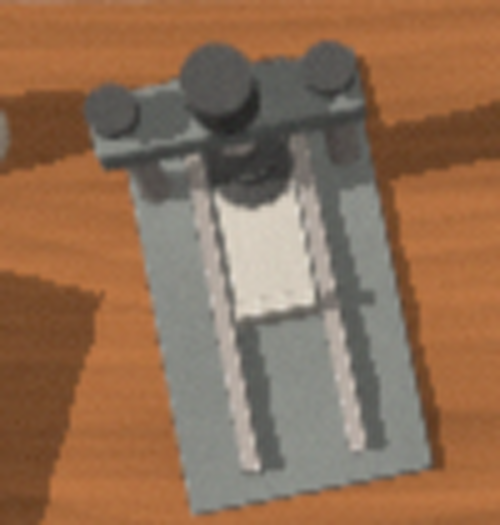

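View pics/scene4.png

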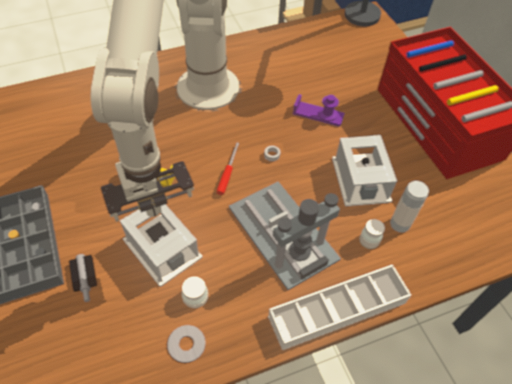

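View pics/wrist4.png

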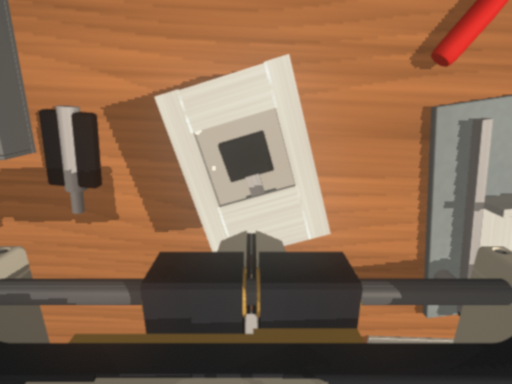

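```bash
python3 - <<'E'
from h import *
print(proj("top",pose(PR,np.array([(-.03,.028,.054),(-.03,-.028,.054),(-.117,.028,.054),(-.117,-.028,.054)]))))
for n,p in [("w",(225,240)),]: pass
c=cv2.imread("pics/wrist4.png")[40:260,140:345]; cv2.imwrite("pics/w4c.png",cv2.resize(c,None,fx=3.5,fy=2.7,interpolation=2))
G=np.array([(95,60,98),(95,-60,98),(-75,-60,98),(-75,60,98),(37,38,98),(37,-38,98),(-37,-38,98),(-37,38,98)])/1000
print(((proj("wrist",pose(PU,G))-[140,40])*[3.5,2.7]).round(0).tolist())
E
```

```text
[[226.80617091 177.53148921]
 [243.12034013 174.30781984]
 [231.57933708 202.69151765]
 [248.02408226 199.43544132]]
[[658.0, 522.0], [259.0, 602.0], [40.0, 153.0], [512.0, 38.0], [535.0, 394.0], [268.0, 451.0], [177.0, 250.0], [464.0, 183.0]]
```

View pics/w4c.png

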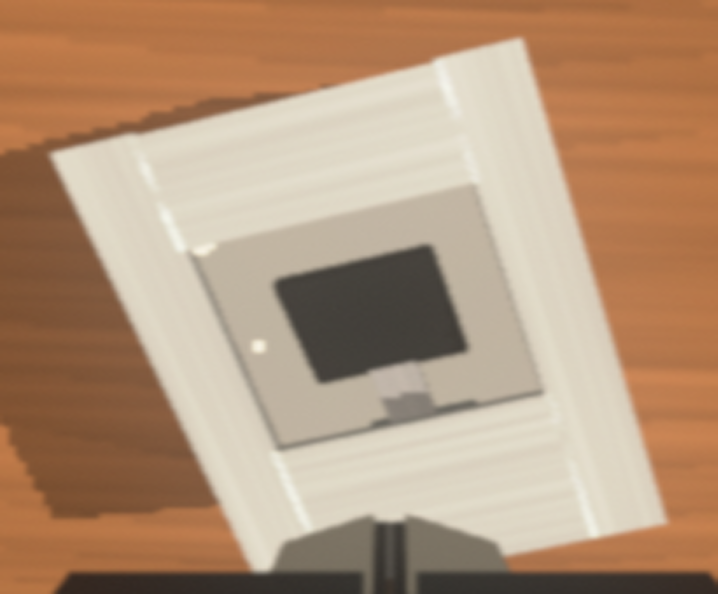

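The push-plate edge in the top view is where the press fit puts it for home. The wrist view confirms the window to within about 3 mm. Now I'll align over the window.

Call:
drive_tool([
  [[0, 0.11, 0], [0, 0, 0]],
  [[0, 0.11, 0.004], [-0.04, 0, 0]],
  [[0, 0.11, 0.004], [-0.085, 0, 0]],
  [[0, 0.11, 0.004], [-0.093, 0, 0]],
  [[0, 0.11, 0.004], [-0.093, 0, 0]],
  [[0, 0.11, 0.004], [-0.093, 0, 0]],
])

```text
time: 8.7
eef_pos: [0.5528, -0.3107, 0.2074]
ee_rot: [-1.451, 1.032, 1.451]
force: [-0.4, 0.4, -0.3]
grip_width: 0.0001
```

```bash
python3 - <<'E'
from h import *
rel(*target(PU+[0,.0015,0],(0,0,.115),1)); s=observe();print(s["force"],R.from_rotvec(s["ee_rot"]).as_matrix().round(3)[:,0],s["joints"].round(2))
E
```

```text
at [ 0.5528 -0.3107  0.2074] t 8.7 tgt [ 0.5505 -0.3178  0.115 ]
shift share [ 0.3694  0.0182 -0.0241] turn share [0.002  0.0001 0.0001]
[-0.35074465  0.40836154 -0.2683636 ] [ 0.  0. -1.] [ 0.48  0.46 -0.01  1.62  0.01  1.06  2.37]
```

Call:
drive_tool([
  [[0, 0.018, -0.024], [0, 0, 0]],
  [[0.15, 0.018, -0.024], [0, 0, 0]],
  [[0.28, 0.018, -0.024], [0, 0, 0]],
  [[0.36, 0.018, -0.024], [0, 0, 0]],
  [[0.36, 0.018, -0.024], [0, 0, 0]],
  [[0.36, 0.018, -0.024], [0, 0, 0]],
])

```text
time: 9.3
eef_pos: [0.5501, -0.3192, 0.1173]
ee_rot: [-1.451, 1.032, 1.451]
force: [1.5, 0.1, -0.1]
grip_width: 0.0003
```

```bash
python3 - <<'E'
from h import *
rel(*target(PU+[0,.0015,0],(0,0,.062),1)); s=observe();print(s["force"])
im=read_camera("wrist")[:,:,::-1]; cv2.imwrite("pics/w5.png",im)
im=read_camera("scene")[170:290,95:225,::-1]; cv2.imwrite("pics/s5.png",cv2.resize(im,None,fx=5,fy=5,interpolation=2))
E
```

```text
at [ 0.5501 -0.3192  0.1173] t 9.3 tgt [ 0.5505 -0.3178  0.062 ]
shift share [ 0.2214 -0.0033  0.0047] turn share [ 0.0022  0.     -0.0001]
[ 1.46460082  0.1371688  -0.13088136]
```

View pics/w5.png

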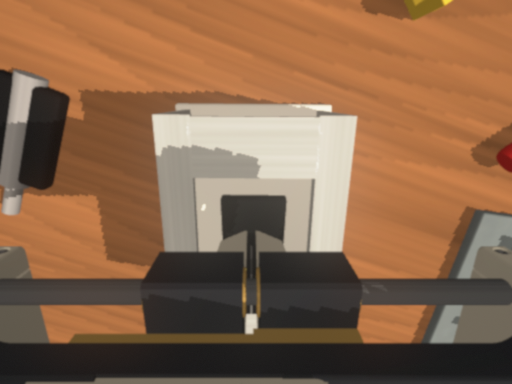

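View pics/s5.png

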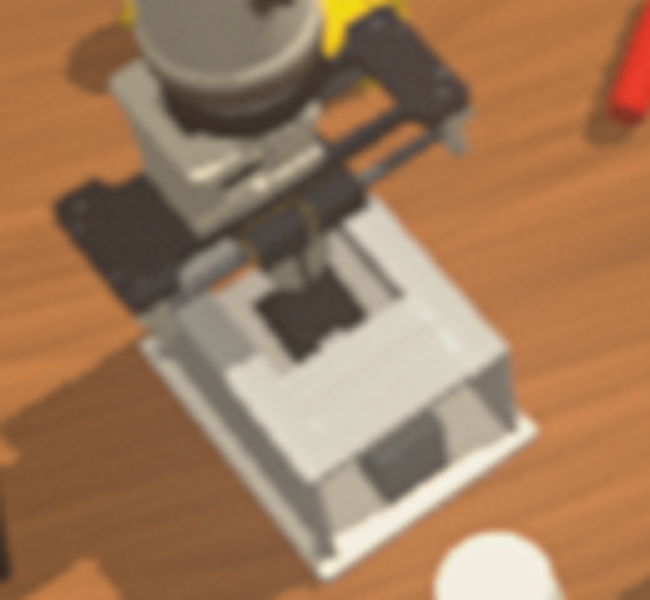

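The window spans wrist columns 194–313 and the tips are at about 251, so they are centred. I'll press down in steps.

Call:
drive_tool([
  [[0.04, -0.003, 0.005], [0, 0, 0]],
  [[0.08, -0.003, 0.005], [0, 0, 0]],
  [[0.11, -0.003, 0.005], [0, 0, 0]],
  [[0.13, -0.003, 0.005], [0, 0, 0]],
  [[0.15, -0.003, 0.005], [0, 0, 0]],
  [[0.17, -0.003, 0.005], [0, 0, 0]],
  [[0.19, -0.003, 0.005], [0, 0, 0]],
  [[0.2, -0.003, 0.005], [0, 0, 0]],
  [[0.21, -0.003, 0.005], [0, 0, 0]],
  [[0.21, -0.003, 0.005], [0, 0, 0]],
])

```text
time: 10.4
eef_pos: [0.5501, -0.3177, 0.0645]
ee_rot: [-1.451, 1.032, 1.452]
force: [-0.7, -0.0, 0.8]
grip_width: 0.0001
```

Call:
drive_tool([
  [[0.01, 0, 0], [0, 0, 0]],
  [[0.016, 0, 0], [0, 0, 0]],
  [[0.016, 0, 0], [0, 0, 0]],
])

```text
time: 10.7
eef_pos: [0.5507, -0.3177, 0.0614]
ee_rot: [-1.452, 1.032, 1.451]
force: [-3.0, 0.0, 7.9]
grip_width: 0.0005
```

Call:
drive_tool([
  [[0.006, 0, 0], [0, 0, 0]],
  [[0.012, 0, 0], [0, 0, 0]],
  [[0.012, 0, 0], [0, 0, 0]],
])

```text
time: 11.0
eef_pos: [0.5508, -0.3178, 0.0609]
ee_rot: [-1.452, 1.032, 1.451]
force: [-9.7, 3.2, 23.5]
grip_width: 0.0006
```

Call:
drive_tool([
  [[0.006, 0, 0], [0, 0, 0]],
  [[0.012, 0, 0], [0, 0, 0]],
  [[0.012, 0, 0], [0, 0, 0]],
])

```text
time: 11.3
eef_pos: [0.5509, -0.3179, 0.0604]
ee_rot: [-1.453, 1.032, 1.45]
force: [-15.6, 5.7, 40.1]
grip_width: 0.0007
```

It's on a hard stop at z ≈ 0.061, as specified. I'll lift straight out.

Call:
drive_tool([
  [[-0.03, 0, 0], [0, 0, 0]],
  [[-0.1, 0, 0], [0, 0, 0]],
  [[-0.2, 0, 0], [0, 0, 0]],
  [[-0.35, 0, 0], [0, 0, 0]],
  [[-0.5, 0, 0], [0, 0, 0]],
  [[-0.7, 0, 0], [0, 0, 0]],
  [[-0.9, 0, 0], [0, 0, 0]],
  [[-0.9, 0.6, 0], [0, 0, 0]],
  [[-0.9, 0.6, 0], [0, 0, 0]],
  [[-0.9, 0.6, 0], [0, 0, 0]],
])

```text
time: 12.3
eef_pos: [0.4084, -0.3666, 0.28]
ee_rot: [-1.454, 1.032, 1.451]
force: [-1.0, -1.8, -0.2]
grip_width: 0.0004
```

Call:
drive_tool([
  [[0, 0, 0], [0, 0, 0]],
  [[0, 0, 0], [0, 0, 0]],
  [[0, 0, 0], [0, 0, 0]],
])

```text
time: 12.6
eef_pos: [0.4104, -0.3658, 0.2798]
ee_rot: [-1.454, 1.029, 1.452]
force: [0.9, 1.4, -0.3]
grip_width: 0.0008
```

```bash
python3 - <<'E'
from h import *
s=observe();print(s["force"],s["eef_pos"],abs(s["joint_velocities"]).max())
for n in ("top","scene","wrist"):
    im=read_camera(n)[:,:,::-1]; cv2.imwrite(f"pics/{n}6.png",im)
t=cv2.imread("pics/top6.png"); a=t[110:220,110:380]; cv2.imwrite("pics/t6c.png",cv2.resize(a,None,fx=2.9,fy=2.9,interpolation=2))
q=cv2.imread("pics/scene6.png")
a=q[190:290,115:210]; cv2.imwrite("pics/s6c.png",cv2.resize(a,None,fx=6,fy=6,interpolation=2))
def pad(a): 
    c,s_=np.cos(a),np.sin(a)
    return [(.075-r*c-0.0*s_, y, .062+r*s_+.0045) for r in (.054,.096) for y in (.023,-.023)]
for a in (.244,-.07): print(((proj("scene",pose(PU,np.array(pad(a))))-[115,190])*6).round(0).tolist())
E
```

```text
[ 0.85328744  1.3591773  -0.32948874] [ 0.41042385 -0.36581303  0.27981442] 0.030622086771695308
[[321.0, 251.0], [232.0, 310.0], [265.0, 176.0], [175.0, 234.0]]
[[324.0, 269.0], [235.0, 327.0], [271.0, 209.0], [183.0, 265.0]]
```

View pics/s6c.png

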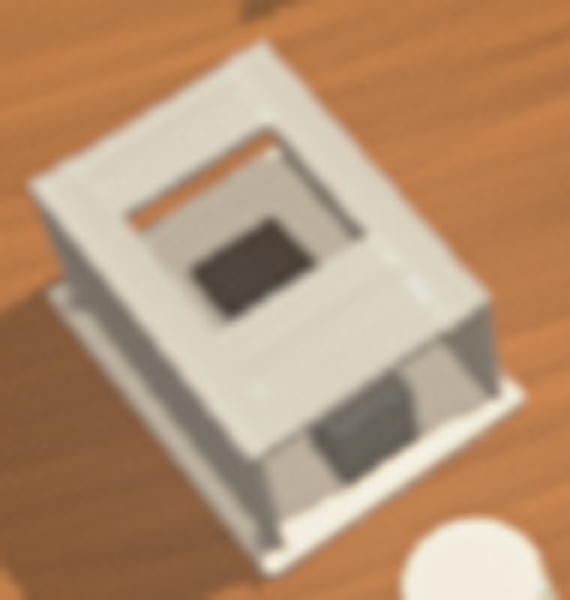

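View pics/t6c.png

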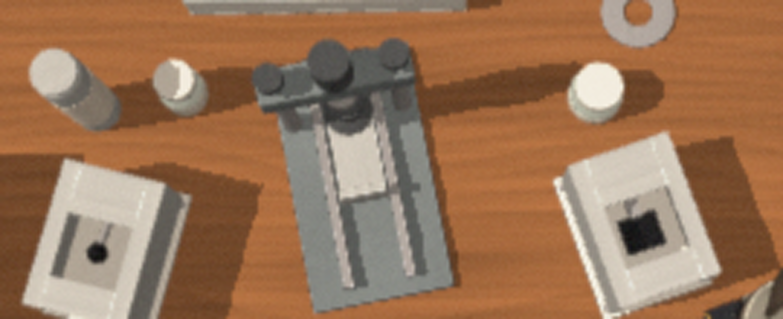

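View pics/scene6.png

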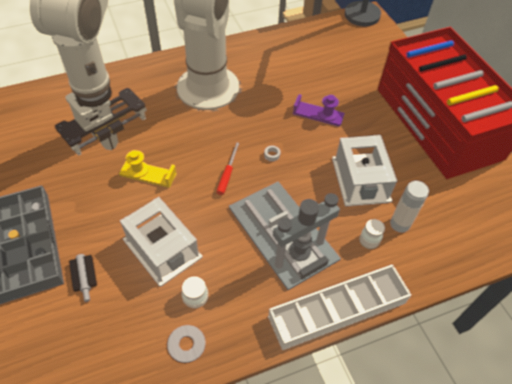

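The far corner of the paddle now sits at crop (275,217). The prediction is (271,209) for down and (265,176) for raised, so the lever is down. The carrier is still home, the ball unit looks untouched, and the arm is clear.

```bash
python3 -c "
from station import *
print(close_job())"
```

```text
the job is handed in; nothing more can be done
None
```

I pushed the carrier home and pressed the paddle lever to its lower stop, then handed the job in at about 13 s of the 45 s allowed. The hand-in gave no verdict, so the result rests on these checks:

- **Carrier:** it slid at about 5–9 N, then stopped hard, with the force rising to about 30 N and no further movement. After I backed off, the push-plate edge in the top view matched the home position to about 1 pixel (3 mm).
- **Disagreement:** the finger stopped about 4 mm short of where my combined two-camera fit expected. I put this down to a camera offset and finger thickness. The scene view could not show the gap at the stop directly, because the stop block hides it.
- **Paddle lever:** I pressed it through the centre of the window with shut fingers. It met a hard stop at a height of 61 mm (61 mm expected) and took about 40 N. The last scene picture shows the paddle down, within about 2 pixels of where it should be.
- **Everything else:** the ball lever, both guards and the loose items look unmoved in the final pictures. The arm was left raised and clear, with only noise on the force reading (about 1.6 N).

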